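File a finished pair of glasses in the collection drawer

ROBOT

A 6-joint arm with a two-finger parallel gripper is mounted at the origin on a cart in front of the work surface, level with it; the furniture and walls round the work are solid. World frame = base frame: x ahead of the robot, y to its left, z up, the work surface at z = 0. Lengths are in mm, angles in rad, forces in N, time in s.
With the tool pointing down it reaches from about 350 to 975 mm from the base axis. Payload 7.1 kg.
Tool frame: the origin (TCP) lies midway between the tips of the shut fingers; the grasp point (between the pads) lies ctrl.grip_point_offset behind it (ctrl.grip_point_offset is the distance from the TCP to the grasp point, in mm); z points along the fingers, y is the line along which they close (so a half turn about z gives the same grasp; the last joint's range is limited). The gripper opens to 88 mm and grips with 3 to 60 N. Pads are 20 mm wide; open, the fingers measure 115 mm over their backs; the gripper's body (75 mm by 178 mm) begins 61 mm behind the grasp point.
Start: joints at [1.087, 0.423, 1.63, -0, 1.089, -0.019], TCP at [280.12, 558.693, 222.675] pointing down, gripper open.
Joint ranges: [-3, 3], [-0.9, 2.11], [0.09, 2.58], [-1.31, 4.45], [0.11, 2.69], [-2.54, 2.54]. Speed limits (rad/s): [2.39, 2.39, 3.01, 3.14, 3.14, 3.14].

INTERFACE

Orientations are given as a rotation vector (axis times angle).
In Python, from workcell import ctrl gives the robot as it stands.
- The arm moves only by the tool apply_moves, never from a script. Its argument "targets" is a list of rows, each an object of numbers: "tx", "ty", "tz": the shift along the world's x, y, z in m; "spin": the turn about the world's z in degrees. In form: [{"tx": .., "ty": .., "tz": .., "spin": ..}, ...]. A call has exactly 8 rows; each row is the pose to reach, as a shift and turn from the pose commanded when the call began; what a row does not reach only later rows make up. A row lasts 1/10 s, in which the tool goes at most 50 mm and 8.59 degrees, less where a joint would pass 70% of its speed; a pose out of reach is approached as far as the arm can. A call with a gripper value outside its range is refused whole. "gripper" is the closure, from -1 (fully open) to 1 (shut), set as the call begins (left out, the last holds). The fingers move at their own pace and stop on an object; the grip force is fixed at half the most. Time passes only in rows, so rows that repeat a pose let the fingers close, or fill a call up. It gives the time, the measured TCP pose, the force, the opening and the grip force at its end, in the units of the state.
- ctrl.get_obs(): the state, without advancing time (a new reading comes with each control period).
- ctrl.get_image(name): name is "scene" or "top"; returns the picture (384x512x3 uint8, red, green, blue); there is no depth.
- ctrl.get_calibration(name): a dict with "fov_y" (degrees; the focal length in pixels is half the picture's height over the tangent of half this angle, whatever the lens; pixels are square), "cx", "cy" (the principal point, pixels), "rvec" (rotation vector, rad) and "tvec" (3), from world to camera coordinates, as OpenCV has them. Camera axes: x right, y down, z forward; pixel columns grow to the right and rows downward; lengths in mm; the calibration is good to about 2 mm. A picture is of the moment at which its call begins. get_calibration takes no time and is no camera call.
- ctrl.close_job(): hands the job in; it is judged then, once.
Trained networks look in the newest picture that a camera, given by its name, has taken for a name from the list of things; names that differ only in an ending like _2 or _b are one class to them, and where a whole thing is asked for, a point or a joint stands for the part that bears it (a point fixed in the world has none). Each returns a list of dicts, best first, with "score" (0 to 1); they miss things now and then, are a little off and sometimes report something else, mostly with a low value. They report only what shows in the picture. A call takes as long as a camera call.
- ctrl.outline_of(name, camera): "pixels" (384x512 bool, what is visible of it) and "box" ([left, top, right, bottom] in pixels, round what is visible of it).
- ctrl.pinpoint(name, camera): "uv" ([column, row] in pixels: a listed point, or the origin of a listed thing).
The state is a dict: "t": time; "qpos": joint angles; "qvel": joint speeds; "joint_torque": joint torques, N m; "ee_pos": TCP position; "orientation": TCP orientation; "ft_force": force on the tool from outside, world axes, zero at the start; "moment": the same for the moment, N m; "width": finger opening in mm; "grasp_force": force on a finger pad.
Only numpy, scipy, OpenCV 4.12 (cv2) and the standard library are available. Lean on these libraries where they do the work, as an engineer would, in place of code of your own. Each camera call takes 0.05 s, during which the arm holds its last target. There are 200 camera calls.

TASK

The teal spectacle case on the desk is ready for collection. Pull the drawer of the low white desk-top drawer unit out to its stop, lay the case flat, lid up and lengthwise, in the empty wide bay, let go of it, and then push the drawer fully home. The small carton stays in the narrow bay, and the white carton on the desk is not pushed about.

Things in the scene. Friction and masses are not known exactly. Their poses are not given: they have to be found in the camera images.
- case: Hard teal spectacle case, closed (lid does not open), about 0.11 kg, standing flat on the desk. 162 mm long (its y axis), 62 mm wide over the shell (its x axis; 67 mm with the hinge and clasp), 43 mm high (z), ends and top edges rounded, sides nearly upright between about 8 and 36 mm above its underside. Origin: centre of its underside, z up.
- drawer (a joint): How far the drawer is out, m: 0 home, 0.185 at its stop; stays where it is left, needs 2 to 5 N. It slides along -x of point handle. The unit is a low white steel box fixed on the desk at the robot's left, 200 mm deep (x), 212 mm wide (y), 82 mm high, its front face 58 mm behind (+x of) the handle bar when home; eyeglasses lie fixed on its top.
- handle (a point): Middle of the drawer's steel bar handle: level round bar 10 mm thick, 100 mm long along its y, 64 mm above the desk, its middle 42 mm in front of the drawer's front panel; moves with the drawer, x axis level, pointing into the unit, z up. The panel is 208 mm wide, 16 mm thick, from 9 to 79 mm above the desk; the drawer's inside begins 58 mm behind this point (+x).
- wide_bay (a point): Centre of the floor of the drawer's empty wide bay, 18 mm above the desk; moves with the drawer, axes as the handle's. The bay is 180 mm long (x), 94 mm wide (y); divider at +y, side at -y and back wall are 12 mm high, 4 mm thick. At the stop the whole bay is clear of the unit; with the drawer home 58 mm of height is free over its floor.
- narrow_bay (a point): Centre of the floor of the drawer's narrow bay, 180 mm long in x and 72 mm wide in y, beyond the divider, at +y; axes as the handle's; it moves with the drawer.
- small_carton: Small flat white and teal carton, 84 x 52 x 18 mm, lying loose in the narrow bay. Origin: centre of its underside.
- patch_box: White carton, 95 x 68 x 35 mm, standing loose on the desk between the drawer unit and the case. Origin: centre of its underside.

How it is judged:
By the outcome, as a careful person would: the job done as asked, in the order asked, and still so for the second after the job is handed in, with the robot touching nothing.
It also fails if it takes over 67 s, if anything falls off the work surface, if the arm or the gripper's body presses on something with over 40 N, if the wrist force passes 120 N, or if a joint passes its speed limit or range.

## Working session

There is one attempt and no reset: what is moved stays moved. The work goes in short steps, Python scripts to look and compute and a tool call to move; the robot and the scene stay as the last step left them, time stands still between calls to the robot, and variables do not carry over. Pictures are saved under pics/ and viewed, at most 10 in all, crops included, and the job is handed in when it is done.

Besides the shell and the picture viewer there is one more tool, called after ">>>" by a JSON object that holds its "method" and its "body", one argument or row to a line. apply_moves: Moves the arm, as the interface text tells. Its arguments: {"type":"object","properties":{"targets":{"type":"array"},"gripper":{"type":"number"}},"required":["targets"]}

```bash
mkdir -p pics; ls
cat > h.py <<'E'
import numpy as np, cv2
from workcell import ctrl
def cam(n):
    c=ctrl.get_calibration(n); f=192/np.tan(np.radians(c["fov_y"])/2)
    return c,f,cv2.Rodrigues(np.array(c["rvec"],float))[0],np.array(c["tvec"],float).ravel()
def ground(n,uv,z):
    c,f,R,t=cam(n); d=R.T@np.array([(uv[0]-c["cx"])/f,(uv[1]-c["cy"])/f,1]); o=-R.T@t
    return o+d*(z-o[2])/d[2]
def proj(n,p):
    c,f,R,t=cam(n); q=R@np.array(p,float)+t
    return np.array([c["cx"]+f*q[0]/q[2],c["cy"]+f*q[1]/q[2]])
def snap(n,name,s=1):
    im=ctrl.get_image(n); cv2.imwrite(f"pics/{name}.png",cv2.resize(im[:,:,::-1],None,fx=s,fy=s)); return im
E
python3 - <<'E'
from h import *
for n in("scene","top"):
    snap(n,n+"0",1.5); print(n,ctrl.get_calibration(n))
    c,f,R,t=cam(n); print("campos",-R.T@t)
    for k,z in dict(case=0,handle=64,wide_bay=18,small_carton=18,patch_box=0).items():
        for r in ctrl.pinpoint(k,n)[:2]: print(k,r["score"],np.round(r["uv"]),ground(n,r["uv"],z).round(1))
        if k in("case","patch_box","handle"):
            for r in ctrl.outline_of(k,n)[:1]:
                m=r["pixels"].astype(np.uint8); cs=max(cv2.findContours(m,0,2)[0],key=cv2.contourArea)
                print("  box",r["score"],r["box"],cv2.minAreaRect(cs))
o=ctrl.get_obs(); print(o, ctrl.grip_point_offset)
E
```

```text
pics
scene {'fov_y': 46.3448703701465, 'cx': 256.0053306911759, 'cy': 192.3576322215565, 'rvec': array([ 2.24673484, -1.04169318,  0.3990108 ]), 'tvec': array([-202.22322363,  493.34586246,  796.28142204])}
campos [  14.41902352 -237.85542857  928.20545254]
case 0.74 [318. 260.] [563.   11.3   0. ]
case 0.48 [194. 191.] [522.4 394.8   0. ]
  box 0.85 [287.8, 235.0, 353.5, 279.2] ((323.8879699707031, 254.5948486328125), (68.5419692993164, 26.917821884155273), 23.198589324951172)
handle 0.72 [196. 189.] [495.1 350.3  64. ]
  box 0.8 [154.0, 159.7, 233.0, 191.6] ((193.38070678710938, 176.3299560546875), (29.63877296447754, 79.22672271728516), 85.91438293457031)
wide_bay 0.68 [206. 162.] [613.1 433.6  18. ]
small_carton 0.69 [172. 161.] [551.4 508.5  18. ]
patch_box 0.66 [260. 210.] [586.9 216.5   0. ]
  box 0.64 [239.5, 185.3, 282.2, 226.5] ((259.7000427246094, 205.9000244140625), (29.80000114440918, 41.80000305175781), 36.86989974975586)
top {'fov_y': 51.8235078685848, 'cx': 254.5481988771368, 'cy': 190.71383829796986, 'rvec': array([ 2.19444909, -2.18344242,  0.0834274 ]), 'tvec': arr
[... 664 characters left out ...]
: array([ 1.08700091e+00,  4.23103977e-01,  1.62985901e+00,  2.55375130e-05,
        1.08857821e+00, -1.89871482e-02]), 'qvel': array([ 6.32985311e-05,  1.36821896e-04, -2.23976521e-04,  1.44193334e-03,
        1.50167379e-03, -4.04042044e-04]), 'joint_torque': array([-8.34045804e-04, -5.44566464e+01, -2.74048823e+01,  6.44780276e-02,
        1.66977308e-02,  4.63554818e-05]), 'ee_pos': array([280.12769968, 558.72379382, 222.68871461]), 'orientation': array([-7.23580352e-01, -3.05711933e+00, -8.71396748e-05]), 'ft_force': array([ 1.09939868,  0.05204011, -0.69005012]), 'moment': array([-0.03721429,  0.01870117,  0.01379198]), 'grasp_force': 0.0, 'width': 88.07042658756491} 18.700000000000003
```

View pics/scene0.png

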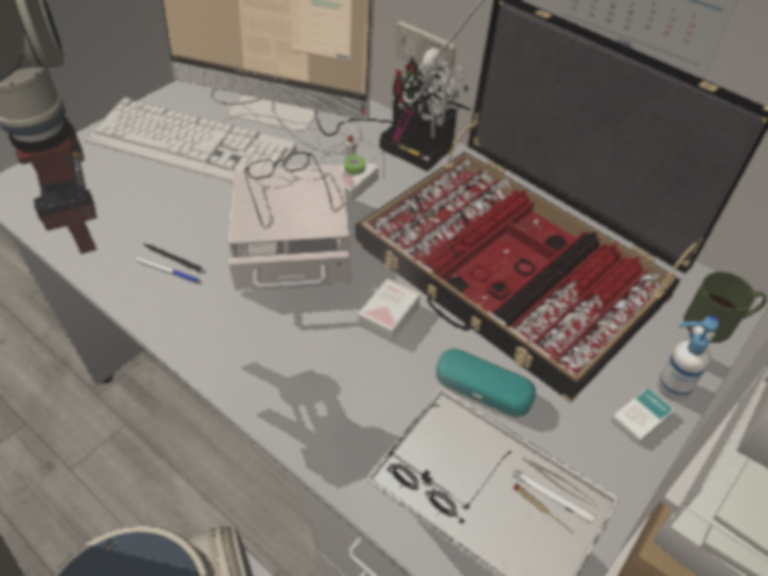

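View pics/top0.png

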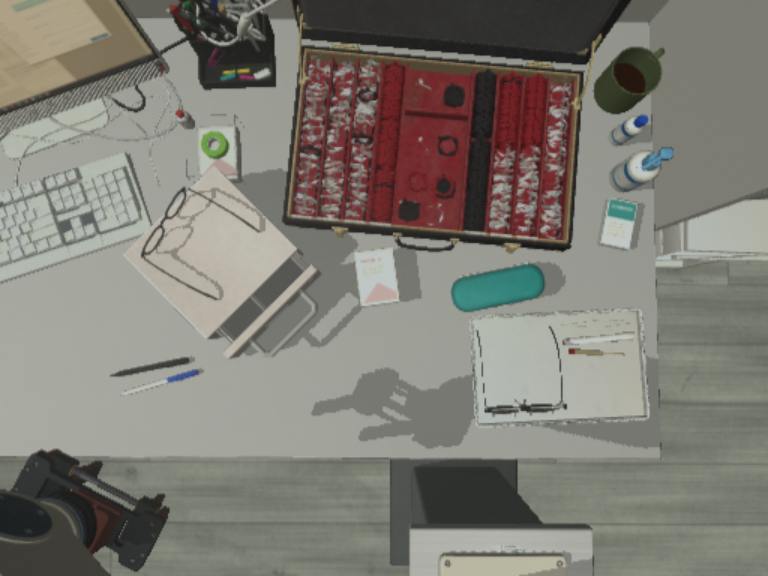

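Run:
```python
import cv2
from h import *
im=ctrl.get_image("top")[:,:,::-1]
cv2.imwrite("pics/c1.png",cv2.resize(im[105:245,75:275],None,fx=4,fy=4,interpolation=cv2.INTER_CUBIC))
im=ctrl.get_image("scene")[:,:,::-1]
cv2.imwrite("pics/c2.png",cv2.resize(im[90:210,140:300],None,fx=5,fy=5,interpolation=cv2.INTER_CUBIC))
```

```text
(no output)
```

View pics/c1.png

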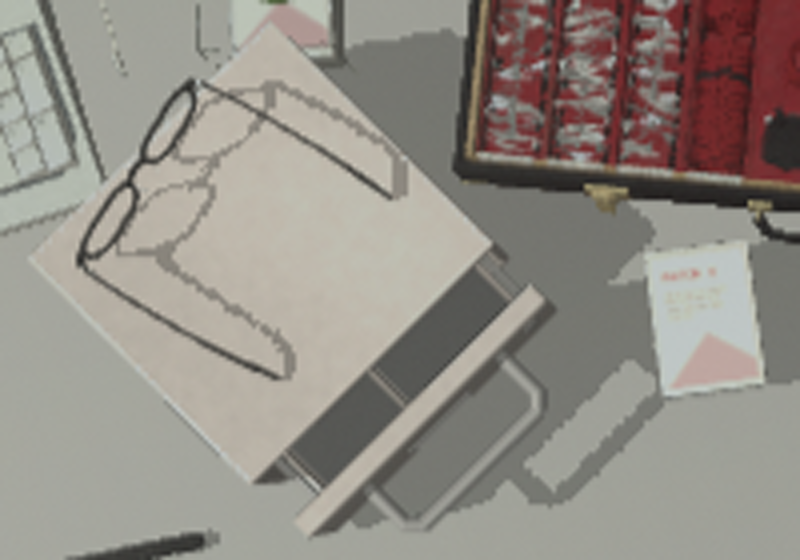

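View pics/c2.png

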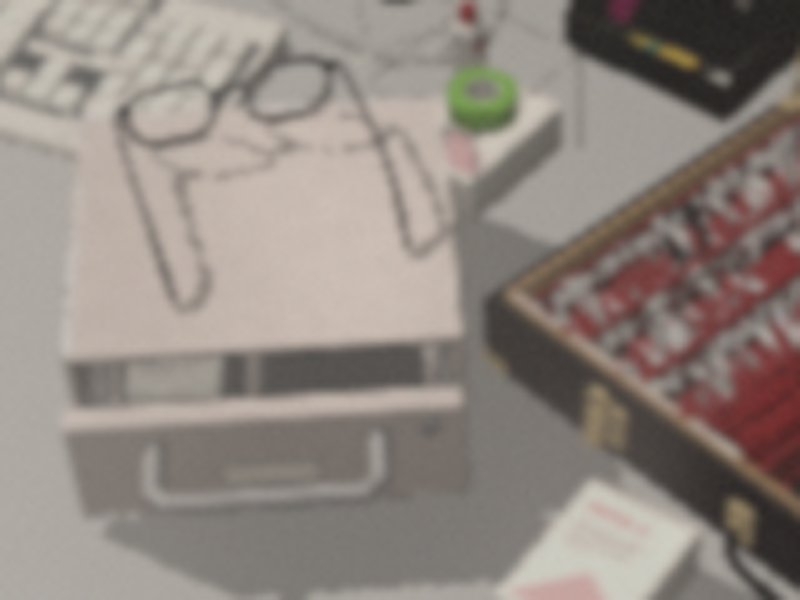

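Run:
```python
from h import *
T=lambda x,y,z: ground("top",((x-1.5)/4+75,(y-1.5)/4+105),z)[:2]
fr,fl,bl,br=[T(*p,82) for p in((490,245),(252,483),(30,260),(270,25))]
print(fr,fl,bl,br); 
for a,b in((fl,fr),(bl,br),(fl,bl),(fr,br)): d=b-a; print(np.linalg.norm(d),np.degrees(np.arctan2(d[1],d[0])))
p=[T(*q,79) for q in((530,285),(550,298),(295,525),(312,537))]; print("panel",p)
h=[T(*q,64) for q in((541,402),(418,524),(500,358),(370,490))]; print("handle",h, (h[0]+h[1])/2)
for a,b in((p[2],p[0]),(p[3],p[1]),(h[1],h[0])): d=b-a; print(np.linalg.norm(d),np.degrees(np.arctan2(d[1],d[0])))
n=((br-fr)+(bl-fl)); n/=np.linalg.norm(n); print("n",n,np.degrees(np.arctan2(n[1],n[0])))
print("front to handle",n@((fr+fl)/2-(h[0]+h[1])/2),"to panel inner",n@((fr+fl)/2-(p[0]+p[2])/2), "outer",n@((fr+fl)/2-(p[1]+p[3])/2))
c=(fr+fl+bl+br)/4; y=np.array([-n[1],n[0]]); print("y offs",c@y,((h[0]+h[1])/2)@y)
for z in (20,30,43):
  r=ctrl.outline_of("case","top")[0]; cs=max(cv2.findContours(r["pixels"].astype(np.uint8),0,1)[0],key=cv2.contourArea)
  w=np.array([ground("top",q[0],z)[:2] for q in cs],np.float32); print("case",z,cv2.minAreaRect(w))
  r=ctrl.outline_of("case","scene")[0]; cs=max(cv2.findContours(r["pixels"].astype(np.uint8),0,1)[0],key=cv2.contourArea)
  w=np.array([ground("scene",q[0],z)[:2] for q in cs],np.float32); print(" scene",z,cv2.minAreaRect(w))
# teal mask
im=ctrl.get_image("top"); hsv=cv2.cvtColor(im,cv2.COLOR_RGB2HSV); m=cv2.inRange(hsv,(80,90,40),(100,255,255))
m[:160]=0;m[:,:290]=0;m[:,380:]=0
cs=max(cv2.findContours(m,0,1)[0],key=cv2.contourArea)
for z in(20,30): print("teal",z,cv2.minAreaRect(np.array([ground("top",q[0],z)[:2] for q in cs],np.float32)))
# briefcase front edge, patch corners
for q in((285,222),(571,245),(425,248)):
  print("brief",[ground("top",np.array(q)/1.5,z)[:2].round() for z in(0,60,90)])
for q in((650,252),(745,243),(763,382),(668,396)): print("patch",T(*q,35).round(1))
```

```text
[626.51625771 353.61932868] [478.62635568 497.35507478] [615.54984117 638.05174443] [764.47163408 493.35847466]
206.23139389900615 -44.18388692272092
207.63873126307794 -44.17490683507438
196.3252243864767 45.778669034272696
196.36373083702364 45.36803414079895
panel [array([602.01639124, 328.82063176]), array([593.96561172, 316.2949004 ]), array([452.976915  , 471.18774901]), array([445.69334145, 460.59018682])]
handle [array([529.81108183, 322.66268001]), array([453.26551396, 398.43805453]), array([557.36010895, 348.78994035]), array([474.26855729, 428.79174629])] [491.5382979  360.55036727]
206.10958626456872 -43.688323361450564
206.89561574494388 -44.22120429569597
107.70854814826139 -44.71029294099152
n [0.69999582 0.71414694] 45.57333145434937
front to handle 89.09729266760701 to panel inner 35.75076726554849 outer 49.37447345985008
y offs -96.77784629876447 -98.64682236245142
case 20 ((569.846435546875, 7.0314483642578125), (65.91356658935547, 162.19235229492188), 12.006522178649902)
 scene 20 ((572.7994995117188, 7.6022796630859375), (80.9114761352539, 162.64794921875), 10.69
[... 267 characters left out ...]
8637695312), (64.45252227783203, 158.59727478027344), 12.00649642944336)
 scene 43 ((558.6588134765625, 1.3861236572265625), (78.86244201660156, 158.52891540527344), 10.692091941833496)
teal 20 ((568.3927001953125, 7.0602874755859375), (59.91326904296875, 164.49073791503906), 11.623194694519043)
teal 30 ((567.7067260742188, 9.081642150878906), (59.33586883544922, 162.905517578125), 11.623124122619629)
brief [array([686., 385.]), array([675., 376.]), array([670., 371.])]
brief [array([ 647., -130.]), array([ 639., -110.]), array([ 634., -101.])]
brief [array([640., 133.]), array([632., 138.]), array([628., 140.])]
patch [628.7 256.1]
patch [635.  194.3]
patch [544.4 182.3]
patch [535.1 243.7]
```

Run:
```python
from h import *
def tri(ts,tt):
    P=[]
    for n in("scene","top"):
        c,f,R,t=cam(n); K=np.array([[f,0,c["cx"]],[0,f,c["cy"]],[0,0,1]]); P.append(K@np.c_[R,t])
    X=cv2.triangulatePoints(P[0],P[1],np.array(ts,float),np.array(tt,float)); return (X[:3]/X[3]).ravel().round(1)
S=lambda x,y:((x-2)/5+140,(y-2)/5+90); T=lambda x,y:((x-1.5)/4+75,(y-1.5)/4+105)
print("brief corner",tri(S(508,290),T(478,158)),"latch",tri((390/1.5,256/1.5),T(605,190)))
print("brief right-front corner",tri((571/1.5,372/1.5),(570/1.5,240/1.5)))
print("handle R",tri(S(378,488),T(536,400)),"L",tri(S(155,498),T(417,520)))
# bar centre points: scene at z=64
a,b=[ground("scene",S(*q),64)[:2] for q in((376,488),(158,498))]; print("scene bar",a,b,(a+b)/2)
a,b=[ground("scene",S(*q),79)[:2] for q in((462,404),(65,428))]; print("scene panel outer top",a,b,(a+b)/2)
a,b=[ground("scene",S(*q),82)[:2] for q in((462,335),(66,357))]; print("scene unit front top",a,b,(a+b)/2)
```

```text
brief corner [684.4 364.7  63.9] latch [669.4 285.   38.1]
brief right-front corner [ 641.9 -101.    71.5]
handle R [533.2 324.3  58.7] L [454.5 400.5  62.6]
scene bar [530.89877909 319.96167059] [453.99327697 399.35740412] [492.44602803 359.65953735]
scene panel outer top [593.06170627 316.26597662] [448.01773745 459.36533569] [520.53972186 387.81565615]
scene unit front top [628.45771906 348.01351815] [480.76147061 494.86347877] [554.60959484 421.43849846]
```

>>> {"method": "apply_moves", "body": {
  "targets": [
    {"tx": 0.03,"ty": -0.028,"tz": 0,"spin": -3},
    {"tx": 0.065,"ty": -0.06,"tz": -0.01,"spin": -6},
    {"tx": 0.1,"ty": -0.095,"tz": -0.025,"spin": -10},
    {"tx": 0.135,"ty": -0.13,"tz": -0.04,"spin": -14},
    {"tx": 0.17,"ty": -0.16,"tz": -0.055,"spin": -18},
    {"tx": 0.2,"ty": -0.188,"tz": -0.068,"spin": -18},
    {"tx": 0.211,"ty": -0.198,"tz": -0.073,"spin": -18},
    {"tx": 0.211,"ty": -0.198,"tz": -0.073,"spin": -18}
  ],
  "gripper": 0.27
}}

```text
t: 2.15
ee_pos: [492.0, 359.2, 148.9]
orientation: [-1.197, -2.904, 0.002]
ft_force: [-0.3, -0.3, 0.1]
width: 31.8
grasp_force: 0.0
```

>>> {"method": "apply_moves", "body": {
  "targets": [
    {"tx": 0,"ty": 0,"tz": -0.015,"spin": 0},
    {"tx": 0,"ty": 0,"tz": -0.03,"spin": 0},
    {"tx": 0,"ty": 0,"tz": -0.05,"spin": 0},
    {"tx": 0,"ty": 0,"tz": -0.065,"spin": 0},
    {"tx": 0,"ty": 0,"tz": -0.08,"spin": 0},
    {"tx": 0,"ty": 0,"tz": -0.095,"spin": 0},
    {"tx": 0,"ty": 0,"tz": -0.104,"spin": 0},
    {"tx": 0,"ty": 0,"tz": -0.104,"spin": 0}
  ]
}}

```text
t: 2.95
ee_pos: [490.3, 360.3, 44.1]
orientation: [-1.192, -2.905, 0.003]
ft_force: [0.5, 0.0, -0.3]
width: 32.1
grasp_force: 0.0
```

Run:
```python
from h import *
im=ctrl.get_image("scene")[:,:,::-1]
cv2.imwrite("pics/c3.png",cv2.resize(im[110:230,120:280],None,fx=5,fy=5,interpolation=cv2.INTER_CUBIC))
```

```text
(no output)
```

View pics/c3.png

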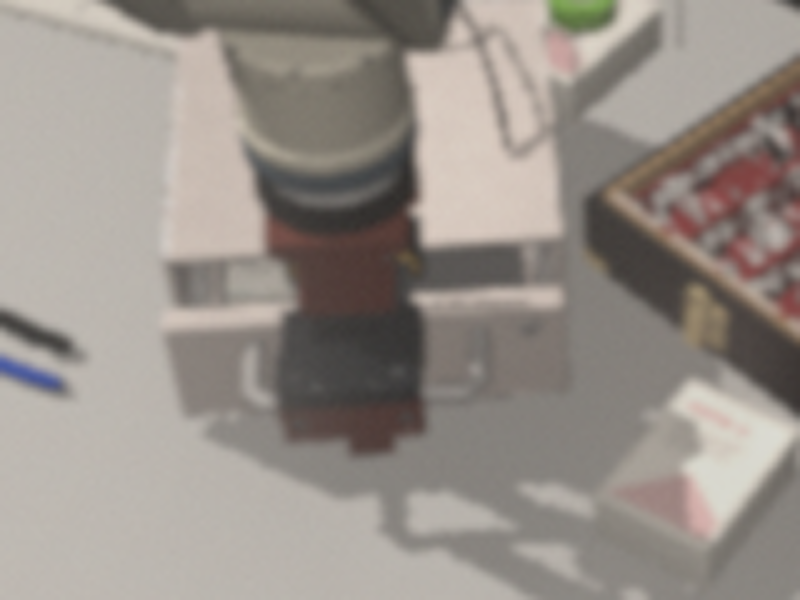

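The picture shows the fingers straddling the bar, which runs from (245,395) to (485,395) in the crop. There is no contact force, so I'll close on it.

>>> {"method": "apply_moves", "body": {
  "targets": [
    {"tx": 0},
    {"tx": 0},
    {"tx": 0},
    {"tx": 0},
    {"tx": 0},
    {"tx": 0},
    {"tx": 0},
    {"tx": 0}
  ],
  "gripper": 1
}}

```text
validation failed for argument at $.ta...
```

>>> {"method": "apply_moves", "body": {
  "targets": [
    {"tx": 0,"ty": 0,"tz": 0,"spin": 0},
    {"tx": 0,"ty": 0,"tz": 0,"spin": 0},
    {"tx": 0,"ty": 0,"tz": 0,"spin": 0},
    {"tx": 0,"ty": 0,"tz": 0,"spin": 0},
    {"tx": 0,"ty": 0,"tz": 0,"spin": 0},
    {"tx": 0,"ty": 0,"tz": 0,"spin": 0},
    {"tx": 0,"ty": 0,"tz": 0,"spin": 0},
    {"tx": 0,"ty": 0,"tz": 0,"spin": 0}
  ],
  "gripper": 1
}}

```text
t: 3.8
ee_pos: [491.5, 360.9, 46.2]
orientation: [1.193, 2.906, 0.001]
ft_force: [-1.3, -1.5, 5.4]
width: 9.3
grasp_force: 30.0
```

>>> {"method": "apply_moves", "body": {
  "targets": [
    {"tx": -0.0035,"ty": -0.0035,"tz": 0,"spin": 0},
    {"tx": -0.011,"ty": -0.011,"tz": 0,"spin": 0},
    {"tx": -0.02,"ty": -0.02,"tz": 0,"spin": 0},
    {"tx": -0.03,"ty": -0.0305,"tz": 0,"spin": 0},
    {"tx": -0.039,"ty": -0.0395,"tz": 0,"spin": 0},
    {"tx": -0.049,"ty": -0.05,"tz": 0,"spin": 0},
    {"tx": -0.056,"ty": -0.057,"tz": 0,"spin": 0},
    {"tx": -0.06,"ty": -0.061,"tz": 0,"spin": 0}
  ]
}}

```text
t: 4.6
ee_pos: [430.4, 298.5, 46.2]
orientation: [1.193, 2.906, 0.0]
ft_force: [3.3, -1.1, 4.1]
width: 8.9
grasp_force: 30.0
```

>>> {"method": "apply_moves", "body": {
  "targets": [
    {"tx": -0.005,"ty": -0.005,"tz": 0,"spin": 0},
    {"tx": -0.013,"ty": -0.0135,"tz": 0,"spin": 0},
    {"tx": -0.022,"ty": -0.0225,"tz": 0,"spin": 0},
    {"tx": -0.031,"ty": -0.032,"tz": 0,"spin": 0},
    {"tx": -0.037,"ty": -0.038,"tz": 0,"spin": 0},
    {"tx": -0.041,"ty": -0.042,"tz": 0,"spin": 0},
    {"tx": -0.044,"ty": -0.045,"tz": 0,"spin": 0},
    {"tx": -0.046,"ty": -0.047,"tz": 0,"spin": 0}
  ]
}}

```text
t: 5.4
ee_pos: [384.9, 252.0, 46.2]
orientation: [1.192, 2.906, 0.001]
ft_force: [3.3, -1.1, 9.1]
width: 8.9
grasp_force: 30.0
```

>>> {"method": "apply_moves", "body": {
  "targets": [
    {"tx": -0.001,"ty": -0.001,"tz": 0,"spin": 0},
    {"tx": -0.002,"ty": -0.002,"tz": 0,"spin": 0},
    {"tx": -0.003,"ty": -0.003,"tz": 0,"spin": 0},
    {"tx": -0.004,"ty": -0.004,"tz": 0,"spin": 0},
    {"tx": -0.005,"ty": -0.005,"tz": 0,"spin": 0},
    {"tx": -0.006,"ty": -0.006,"tz": 0,"spin": 0},
    {"tx": -0.007,"ty": -0.007,"tz": 0,"spin": 0},
    {"tx": -0.007,"ty": -0.007,"tz": 0,"spin": 0}
  ]
}}

```text
t: 6.2
ee_pos: [382.7, 249.6, 46.3]
orientation: [1.192, 2.9, 0.018]
ft_force: [11.4, 17.8, -14.2]
width: 9.0
grasp_force: 30.0
```

>>> {"method": "apply_moves", "body": {
  "targets": [
    {"tx": 0.002,"ty": 0.002,"tz": 0,"spin": 0},
    {"tx": 0.004,"ty": 0.004,"tz": 0,"spin": 0},
    {"tx": 0.004,"ty": 0.004,"tz": 0,"spin": 0},
    {"tx": 0.004,"ty": 0.004,"tz": 0,"spin": 0},
    {"tx": 0.004,"ty": 0.004,"tz": 0,"spin": 0},
    {"tx": 0.004,"ty": 0.004,"tz": 0,"spin": 0},
    {"tx": 0.004,"ty": 0.004,"tz": 0,"spin": 0},
    {"tx": 0.004,"ty": 0.004,"tz": 0,"spin": 0}
  ]
}}

```text
t: 7.0
ee_pos: [382.6, 249.6, 46.2]
orientation: [1.192, 2.905, 0.003]
ft_force: [4.1, 0.2, 7.5]
width: 8.9
grasp_force: 30.0
```

>>> {"method": "apply_moves", "body": {
  "targets": [
    {"tx": 0,"ty": 0,"tz": 0,"spin": 0},
    {"tx": 0,"ty": 0,"tz": 0,"spin": 0},
    {"tx": 0,"ty": 0,"tz": 0,"spin": 0},
    {"tx": 0,"ty": 0,"tz": 0,"spin": 0},
    {"tx": 0,"ty": 0,"tz": 0.02,"spin": 0},
    {"tx": 0,"ty": 0,"tz": 0.05,"spin": 0},
    {"tx": 0,"ty": 0,"tz": 0.085,"spin": 0},
    {"tx": 0,"ty": 0,"tz": 0.12,"spin": 0}
  ],
  "gripper": 0.3
}}

```text
t: 7.8
ee_pos: [381.3, 249.2, 166.4]
orientation: [-1.192, -2.905, 0.002]
ft_force: [1.0, 0.4, -0.4]
width: 30.4
grasp_force: 0.0
```

>>> {"method": "apply_moves", "body": {
  "targets": [
    {"tx": 0.015,"ty": -0.02,"tz": 0,"spin": -3},
    {"tx": 0.045,"ty": -0.06,"tz": 0,"spin": -8},
    {"tx": 0.077,"ty": -0.1,"tz": 0,"spin": -14},
    {"tx": 0.108,"ty": -0.14,"tz": 0,"spin": -20},
    {"tx": 0.14,"ty": -0.18,"tz": 0,"spin": -26},
    {"tx": 0.168,"ty": -0.216,"tz": 0,"spin": -31},
    {"tx": 0.182,"ty": -0.235,"tz": 0,"spin": -33.4},
    {"tx": 0.187,"ty": -0.241,"tz": 0,"spin": -33.4}
  ],
  "gripper": -1
}}

```text
t: 8.6
ee_pos: [570.0, 6.6, 165.2]
orientation: [-1.981, -2.438, 0.0]
ft_force: [-0.3, -0.4, -0.8]
width: 87.4
grasp_force: 0.0
```

Run:
```python
from h import *
print({k:np.round(v,2) for k,v in ctrl.get_obs().items() if k in("t","qpos","ee_pos","orientation","width")})
im=snap("top","top1",1.5)
for k,z in dict(handle=64,wide_bay=18,narrow_bay=18,small_carton=18,patch_box=0).items():
  for n in("top","scene"):
    if k=="handle" and n=="scene": ctrl.get_image("scene")
    if n=="scene" and k=="handle": pass
    for r in ctrl.pinpoint(k,n)[:1]: print(k,n,r["score"],np.round(r["uv"],1),ground(n,r["uv"],z).round(1))
```

```text
{'t': np.float64(8.6), 'qpos': array([-0.01,  0.42,  1.8 , -0.  ,  0.93, -0.21]), 'ee_pos': array([569.98,   6.58, 165.24]), 'orientation': array([-1.98, -2.44,  0.  ]), 'width': np.float64(87.41)}
handle top 0.93 [236.1 263. ] [386.2 255.6  64. ]
handle scene 0.83 [195.2 238. ] [387.1 246.5  64. ]
wide_bay top 0.64 [207.2 211.6] [514.3 334.4  18. ]
wide_bay scene 0.63 [207.6 201. ] [511.2 330.9  18. ]
narrow_bay top 0.84 [186.3 235.9] [450.6 388.1  18. ]
narrow_bay scene 0.64 [176.7 203.5] [452.9 386.1  18. ]
small_carton top 0.89 [184.1 235.3] [452.1 393.9  18. ]
small_carton scene 0.63 [173.7 201.9] [451.5 396.   18. ]
patch_box top 0.66 [249.9 185.3] [585.7 222.8   0. ]
patch_box scene 0.93 [260.1 207.6] [594.9 221.1   0. ]
```

View pics/top1.png

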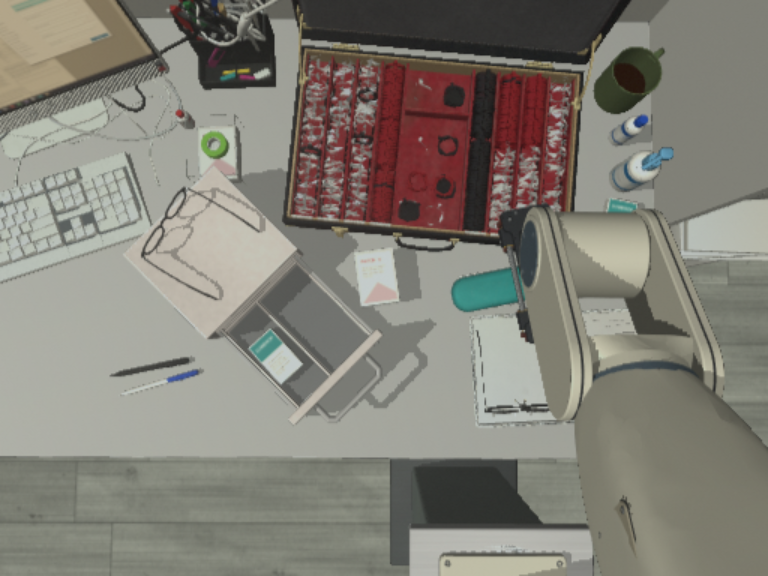

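>>> {"method": "apply_moves", "body": {
  "targets": [
    {"tx": 0,"ty": 0.001,"tz": -0.02,"spin": 0},
    {"tx": 0,"ty": 0.001,"tz": -0.045,"spin": 0},
    {"tx": 0,"ty": 0.001,"tz": -0.07,"spin": 0},
    {"tx": 0,"ty": 0.001,"tz": -0.095,"spin": 0},
    {"tx": 0,"ty": 0.001,"tz": -0.115,"spin": 0},
    {"tx": 0,"ty": 0.001,"tz": -0.135,"spin": 0},
    {"tx": 0,"ty": 0.001,"tz": -0.147,"spin": 0},
    {"tx": 0,"ty": 0.001,"tz": -0.152,"spin": 0}
  ]
}}

```text
t: 10.0
ee_pos: [568.6, 9.8, 15.2]
orientation: [-1.976, -2.439, 0.003]
ft_force: [-12.2, 0.4, 68.5]
width: 87.9
grasp_force: 34.2
```

>>> {"method": "apply_moves", "body": {
  "targets": [
    {"tx": 0,"ty": 0,"tz": 0,"spin": 0},
    {"tx": 0,"ty": 0,"tz": 0,"spin": 0},
    {"tx": 0,"ty": 0,"tz": 0,"spin": 0},
    {"tx": 0,"ty": 0,"tz": 0,"spin": 0},
    {"tx": 0,"ty": 0,"tz": 0,"spin": 0},
    {"tx": 0,"ty": 0,"tz": 0,"spin": 0},
    {"tx": 0,"ty": 0,"tz": 0,"spin": 0},
    {"tx": 0,"ty": 0,"tz": 0,"spin": 0}
  ],
  "gripper": 1
}}

```text
t: 10.8
ee_pos: [569.5, 9.7, 14.4]
orientation: [1.977, 2.441, 0.0]
ft_force: [-3.1, -1.6, 8.6]
width: 61.4
grasp_force: 30.0
```

>>> {"method": "apply_moves", "body": {
  "targets": [
    {"tx": 0,"ty": 0,"tz": 0.01,"spin": 0},
    {"tx": 0,"ty": 0,"tz": 0.025,"spin": 0},
    {"tx": 0,"ty": 0,"tz": 0.045,"spin": 0},
    {"tx": 0,"ty": 0,"tz": 0.065,"spin": 0},
    {"tx": 0,"ty": 0,"tz": 0.085,"spin": 0},
    {"tx": 0,"ty": 0,"tz": 0.105,"spin": 0},
    {"tx": 0,"ty": 0,"tz": 0.12,"spin": 0},
    {"tx": 0,"ty": 0,"tz": 0.12,"spin": 0}
  ]
}}

```text
t: 11.6
ee_pos: [570.8, 9.8, 136.4]
orientation: [1.975, 2.438, 0.005]
ft_force: [1.1, 0.3, -1.0]
width: 61.6
grasp_force: 30.0
```

Run:
```python
from h import *
o=ctrl.get_obs();print({k:np.round(v,2) for k,v in o.items() if k in("t","ee_pos","orientation","width","ft_force","moment","grasp_force")})
im=ctrl.get_image("scene")[:,:,::-1]
cv2.imwrite("pics/c4.png",cv2.resize(im[150:300,230:430],None,fx=4,fy=4,interpolation=cv2.INTER_CUBIC))
```

```text
{'t': np.float64(11.6), 'ee_pos': array([570.83,   9.76, 136.42]), 'orientation': array([1.98, 2.44, 0.  ]), 'ft_force': array([ 1.08,  0.33, -1.01]), 'moment': array([0.01, 0.02, 0.  ]), 'grasp_force': np.float64(30.0), 'width': np.float64(61.61)}
```

View pics/c4.png

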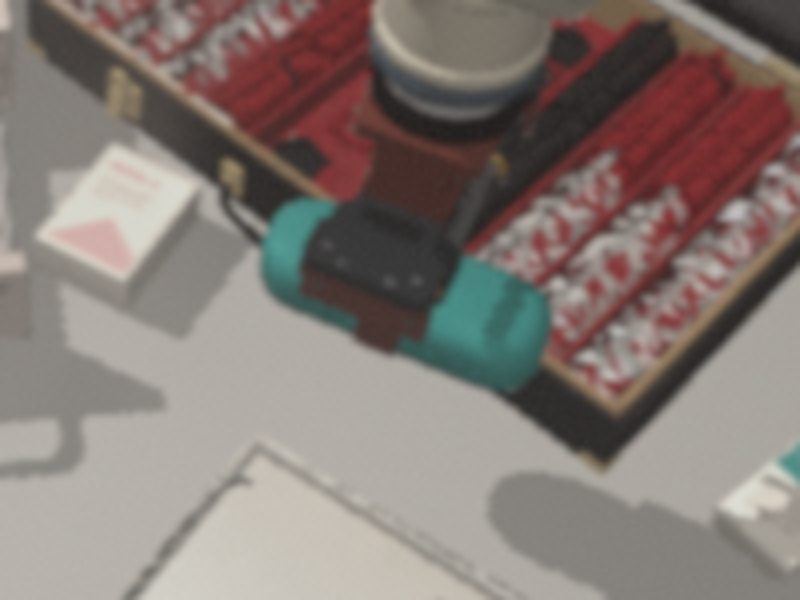

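```bash
cat > fit.py <<'E'
from h import *
def model(cx,cy,zb,th,r=20):
    u=np.random.default_rng(0).normal(size=(4000,3)); u/=np.linalg.norm(u,axis=1)[:,None]
    p=u*r+np.sign(u)*[31-r,81-r,21.5-r]; p[:,2]+=21.5
    c,s=np.cos(th),np.sin(th); return p@np.array([[c,s,0],[-s,c,0],[0,0,1]])+[cx,cy,zb]
def teal(n):
    hsv=cv2.cvtColor(ctrl.get_image(n),cv2.COLOR_RGB2HSV); m=cv2.inRange(hsv,(80,90,40),(100,255,255))
    k,l,st,_=cv2.connectedComponentsWithStats(m)
    return m,l,st
E
python3 - <<'E'
from fit import *
o=ctrl.get_obs(); R=cv2.Rodrigues(o["orientation"])[0]; y=R[:,1]; th=np.arctan2(y[1],y[0])
if abs(th)>np.pi/2: th-=np.sign(th)*np.pi
print("th",np.degrees(th)); L=np.array([-np.sin(th),np.cos(th)]); e=o["ee_pos"]
for n,box in(("scene",(285,190,380,255)),("top",(290,150,375,230))):
    m,l,st=teal(n); mm=np.zeros_like(m); x0,y0,x1,y1=box; mm[y0:y1,x0:x1]=m[y0:y1,x0:x1]
    k,l,st,_=cv2.connectedComponentsWithStats(mm); 
    for i in range(1,k):
        if st[i,4]<30: mm[l==i]=0
    v,u=np.nonzero(mm); q=np.c_[u,v].astype(float)
    for dz in(10,13.5,17):
        P=np.array([proj(n,p) for p in model(e[0],e[1],e[2]-dz,th)])
        a=proj(n,[*(e[:2]+40*L),e[2]])-proj(n,[*(e[:2]-40*L),e[2]]); sc=np.linalg.norm(a)/80; a/=np.linalg.norm(a); b=np.array([-a[1],a[0]])
        print(n,dz,"mask-model along [lo,hi] mm",((q@a).min()-.5-(P@a).min())/sc,((q@a).max()+.5-(P@a).max())/sc,"cross px",(q@b).min()-(P@b).min(),(q@b).max()-(P@b).max())
E
```

```text
th 11.971832057420675Traceback (most recent call last):
  File "<stdin>", line 12, in <module>
  File "h.py", line 10, in proj
    c,f,R,t=cam(n); q=R@np.array(p,float)+t
            ~~~^^^
  File "h.py", line 4, in cam
    c=ctrl.get_calibration(n); f=192/np.tan(np.radians(c["fov_y"])/2)
ValueError: time passes only in moves, steps and waits
```

```bash
sed -i 's/^def cam(n):/import functools\n@functools.cache\ndef cam(n):/' h.py
cat > m.py <<'E'
from fit import *
import sys
o=ctrl.get_obs(); R=cv2.Rodrigues(o["orientation"])[0]; y=R[:,1]; th=np.arctan2(y[1],y[0])
if abs(th)>np.pi/2: th-=np.sign(th)*np.pi
print("th",np.degrees(th)); L=np.array([-np.sin(th),np.cos(th)]); e=o["ee_pos"]
for n in("scene","top"):
    m,_,_=teal(n); c=proj(n,e); mm=np.zeros_like(m); x0,y0,x1,y1=np.r_[c-50,c+50].astype(int).clip(0); mm[y0:y1,x0:x1]=m[y0:y1,x0:x1]
    k,l,st,_=cv2.connectedComponentsWithStats(mm)
    for i in range(1,k):
        if st[i,4]<30: mm[l==i]=0
        else: print(st[i])
    v,u=np.nonzero(mm); q=np.c_[u,v].astype(float)
    for dz in(10,13.5,17):
        P=np.array([proj(n,p) for p in model(e[0],e[1],e[2]-dz,th)])
        a=proj(n,[*(e[:2]+40*L),e[2]])-proj(n,[*(e[:2]-40*L),e[2]]); sc=np.linalg.norm(a)/80; a/=np.linalg.norm(a); b=np.array([-a[1],a[0]])
        print(n,dz,"along +L mm lo,hi",((q@a).min()-.5-(P@a).min())/sc,((q@a).max()+.5-(P@a).max())/sc,"cross px",(q@b).min()-(P@b).min(),(q@b).max()-(P@b).max())
E
python3 m.py
```

```text
th 11.96984477046835
[296 201  17  24 211]
[330 216  36  32 688]
scene 10 along +L mm lo,hi -1.7930506516812568 -4.551223480566994 cross px -0.014189742704132868 -0.7090753779609997
scene 13.5 along +L mm lo,hi -1.6523770056796085 -3.969341110038394 cross px 0.939864812545153 0.31226905596550125
scene 17 along +L mm lo,hi -1.5124791236553015 -3.3905748946028984 cross px 1.8886200356690779 1.327995601055207
[307 176  33  30 737]
top 10 along +L mm lo,hi 92.47264746406428 0.5912676432434069 cross px 0.35870249271192733 -0.4887645194522747
top 13.5 along +L mm lo,hi 91.30715670117104 0.06637119101994245 cross px 0.35301838224461335 -0.3923385242372319
top 17 along +L mm lo,hi 90.15053998628531 -0.45456641913060725 cross px 0.3473775056131103 -0.29664398433882866
```

>>> {"method": "apply_moves", "body": {
  "targets": [
    {"tx": -0.001,"ty": 0.006,"tz": 0.002,"spin": -1},
    {"tx": -0.003,"ty": 0.02,"tz": 0.005,"spin": -4},
    {"tx": -0.007,"ty": 0.042,"tz": 0.01,"spin": -8},
    {"tx": -0.012,"ty": 0.068,"tz": 0.01,"spin": -13},
    {"tx": -0.017,"ty": 0.095,"tz": 0.01,"spin": -18},
    {"tx": -0.022,"ty": 0.122,"tz": 0.01,"spin": -23},
    {"tx": -0.026,"ty": 0.15,"tz": 0.01,"spin": -28},
    {"tx": -0.031,"ty": 0.177,"tz": 0.01,"spin": -33}
  ]
}}

```text
t: 12.6
ee_pos: [537.4, 188.1, 143.0]
orientation: [-2.593, -1.773, 0.002]
ft_force: [-0.3, 0.6, -1.5]
width: 62.0
grasp_force: 30.0
```

>>> {"method": "apply_moves", "body": {
  "targets": [
    {"tx": -0.005,"ty": 0.027,"tz": 0,"spin": -5},
    {"tx": -0.01,"ty": 0.054,"tz": 0,"spin": -10},
    {"tx": -0.014,"ty": 0.081,"tz": 0,"spin": -15},
    {"tx": -0.019,"ty": 0.105,"tz": 0,"spin": -19},
    {"tx": -0.022,"ty": 0.125,"tz": 0,"spin": -22},
    {"tx": -0.024,"ty": 0.138,"tz": 0,"spin": -23.5},
    {"tx": -0.026,"ty": 0.145,"tz": 0,"spin": -23.5},
    {"tx": -0.026,"ty": 0.145,"tz": 0,"spin": -23.5}
  ]
}}

```text
t: 13.4
ee_pos: [511.4, 332.4, 143.1]
orientation: [2.896, 1.216, -0.002]
ft_force: [0.2, -0.9, -1.3]
width: 61.8
grasp_force: 30.0
```

```bash
python3 - <<'E'
from h import *
o=ctrl.get_obs();print({k:np.round(v,3) for k,v in o.items() if k in("t","qpos","ee_pos","orientation","width","ft_force")})
a=ctrl.get_image("scene")[:,:,::-1][130:280,110:290]; b=ctrl.get_image("top")[:,:,::-1][140:290,120:300]
cv2.imwrite("pics/c5.png",cv2.resize(np.vstack([np.hstack([a,b])]),None,fx=2.2,fy=2.2,interpolation=cv2.INTER_CUBIC))
# where bay inner corners should project, est. bay (513,332)... check in picture
n=np.array([.701,.713]);y=np.array([-.713,.701]); c=595*n-134*y; print("bay",c)
for i,j in((90,47),(90,-47),(-90,-47),(-90,47)):
    p=c+i*n+j*y; print(i,j,((proj("scene",[*p,30])-[110,130])*2.2).round(),((proj("top",[*p,30])-[120,140])*2.2+[396,0]).round())
E
python3 m.py
```

```text
{'t': np.float64(13.4), 'qpos': array([0.557, 0.5  , 1.718, 0.   , 0.925, 1.332]), 'ee_pos': array([511.424, 332.358, 143.061]), 'orientation': array([ 2.896e+00,  1.216e+00, -2.000e-03]), 'ft_force': array([ 0.186, -0.936, -1.278]), 'width': np.float64(61.769)}
bay [512.637 330.301]
90 47 [175.  96.] [508. 133.]
90 -47 [251.  91.] [565.  77.]
-90 -47 [259. 208.] [672. 184.]
-90 47 [175. 214.] [616. 241.]
th -44.505814110461074
[195 141  18   4  51]
[ 192  148   25   46 1042]
scene 10 along +L mm lo,hi -2.910005741509962 -8.166558270677346 cross px 1.8537677148002842 -1.0117924945616323
scene 13.5 along +L mm lo,hi 0.3724856623473473 -4.669174878815473 cross px 1.7315475857884053 -1.0633830653412133
scene 17 along +L mm lo,hi 3.638167137461256 -1.188497527226406 cross px 1.6099573188742227 -1.1147099648106007
[200 221  21  21 220]
top 10 along +L mm lo,hi 3.3706733047093462 -105.08883821699315 cross px 1.0843683853441455 -14.485781837994882
top 13.5 along +L mm lo,hi 3.41163725941631 -104.4094906946294 cross px 0.9103073667819785 -14.551656842279423
top 17 along +L mm lo,hi 3.4522853569480096 -103.73538490824419 cross px 0.7375972822268864 -14.617025809588332
```

View pics/c5.png

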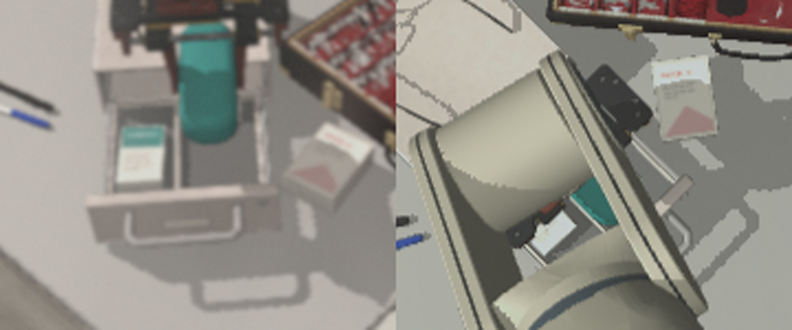

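Run:
```python
from h import *
im=cv2.cvtColor(cv2.imread("pics/top1.png"),cv2.COLOR_BGR2GRAY).astype(np.float32)
n=np.array([.701,.713]);y=np.array([-.713,.701])
def S(p,z): u=proj("top",[*p,z])*1.5; return u
def prof(pts,z):
    m=np.array([S(p,z) for p in pts],np.float32); return cv2.remap(im,m[:,0].reshape(1,-1),m[:,1].reshape(1,-1),1)[0]
t=np.arange(-220,-70,2.5); print("lateral z=30 (abs lat)")
P=np.mean([prof([a*n+k*y for k in t],30) for a in(555,570,585,600,615)],0)
print([(float(k),int(v)) for k,v in zip(t,P)])
t=np.arange(490,720,2.5); P=np.mean([prof([k*n+l*y for k in t],79) for l in(-160,-145,-130,-115)],0); print("along z=79"); print([(float(k),int(v)) for k,v in zip(t,P)])
t=np.arange(430,700,2.5); P=np.mean([prof([k*n+l*y for k in t],30) for l in(-160,-145,-130,-115)],0); print("along z=30"); print([(float(k),int(v)) for k,v in zip(t,P)][-44:])
```

```text
lateral z=30 (abs lat)
[(-220.0, 143), (-217.5, 137), (-215.0, 136), (-212.5, 133), (-210.0, 126), (-207.5, 121), (-205.0, 121), (-202.5, 121), (-200.0, 121), (-197.5, 121), (-195.0, 121), (-192.5, 130), (-190.0, 152), (-187.5, 149), (-185.0, 160), (-182.5, 163), (-180.0, 126), (-177.5, 114), (-175.0, 113), (-172.5, 113), (-170.0, 113), (-167.5, 113), (-165.0, 113), (-162.5, 113), (-160.0, 113), (-157.5, 113), (-155.0, 113), (-152.5, 113), (-150.0, 113), (-147.5, 113), (-145.0, 113), (-142.5, 113), (-140.0, 113), (-137.5, 113), (-135.0, 113), (-132.5, 113), (-130.0, 113), (-127.5, 113), (-125.0, 113), (-122.5, 113), (-120.0, 113), (-117.5, 113), (-115.0, 113), (-112.5, 113), (-110.0, 113), (-107.5, 113), (-105.0, 113), (-102.5, 111), (-100.0, 101), (-97.5, 90), (-95.0, 88), (-92.5, 91), (-90.0, 103), (-87.5, 136), (-85.0, 162), (-82.5, 112), (-80.0, 88), (-77.5, 88), (-75.0, 87), (-72.5, 88)]
along z=79
[(490.0, 149), (492.5, 181), (495.0, 185), (497.5, 185), (500.0, 185), (502.5, 172), (505.0, 127), (507.5, 114), (510.0, 114), (512.5, 114), (515.0, 114), (517.5, 114), (520.0, 114), 
[... 1004 characters left out ...]
0), (705.0, 191), (707.5, 191), (710.0, 192), (712.5, 192), (715.0, 192), (717.5, 192)]
along z=30
[(590.0, 113), (592.5, 113), (595.0, 113), (597.5, 113), (600.0, 113), (602.5, 113), (605.0, 113), (607.5, 113), (610.0, 113), (612.5, 113), (615.0, 113), (617.5, 113), (620.0, 113), (622.5, 113), (625.0, 112), (627.5, 113), (630.0, 113), (632.5, 113), (635.0, 113), (637.5, 112), (640.0, 112), (642.5, 107), (645.0, 93), (647.5, 87), (650.0, 87), (652.5, 87), (655.0, 87), (657.5, 87), (660.0, 87), (662.5, 87), (665.0, 87), (667.5, 88), (670.0, 87), (672.5, 88), (675.0, 88), (677.5, 89), (680.0, 95), (682.5, 106), (685.0, 124), (687.5, 135), (690.0, 132), (692.5, 131), (695.0, 136), (697.5, 130)]
```

>>> {"method": "apply_moves", "body": {
  "targets": [
    {"tx": 0.001,"ty": -0.001,"tz": -0.01,"spin": 0},
    {"tx": 0.0025,"ty": -0.002,"tz": -0.025,"spin": 0},
    {"tx": 0.0025,"ty": -0.002,"tz": -0.04,"spin": 0},
    {"tx": 0.0025,"ty": -0.002,"tz": -0.055,"spin": 0},
    {"tx": 0.0025,"ty": -0.002,"tz": -0.07,"spin": 0},
    {"tx": 0.0025,"ty": -0.002,"tz": -0.085,"spin": 0},
    {"tx": 0.0025,"ty": -0.002,"tz": -0.095,"spin": 0},
    {"tx": 0.0025,"ty": -0.002,"tz": -0.1,"spin": 0}
  ]
}}

```text
t: 14.4
ee_pos: [514.0, 329.4, 42.1]
orientation: [2.897, 1.214, -0.003]
ft_force: [-0.2, -0.2, -1.1]
width: 62.0
grasp_force: 30.0
```

>>> {"method": "apply_moves", "body": {
  "targets": [
    {"tx": 0,"ty": 0,"tz": -0.002,"spin": 0},
    {"tx": 0,"ty": 0,"tz": -0.004,"spin": 0},
    {"tx": 0,"ty": 0,"tz": -0.006,"spin": 0},
    {"tx": 0,"ty": 0,"tz": -0.008,"spin": 0},
    {"tx": 0,"ty": 0,"tz": -0.009,"spin": 0},
    {"tx": 0,"ty": 0,"tz": -0.01,"spin": 0},
    {"tx": 0,"ty": 0,"tz": -0.01,"spin": 0},
    {"tx": 0,"ty": 0,"tz": -0.01,"spin": 0}
  ]
}}

```text
t: 15.2
ee_pos: [514.7, 329.7, 33.7]
orientation: [-2.898, -1.214, -0.0]
ft_force: [0.3, -0.9, -1.1]
width: 61.6
grasp_force: 30.0
```

>>> {"method": "apply_moves", "body": {
  "targets": [
    {"tx": 0,"ty": 0,"tz": -0.0005,"spin": 0},
    {"tx": 0,"ty": 0,"tz": -0.001,"spin": 0},
    {"tx": 0,"ty": 0,"tz": -0.0015,"spin": 0},
    {"tx": 0,"ty": 0,"tz": -0.002,"spin": 0},
    {"tx": 0,"ty": 0,"tz": -0.002,"spin": 0},
    {"tx": 0,"ty": 0,"tz": -0.002,"spin": 0},
    {"tx": 0,"ty": 0,"tz": -0.002,"spin": 0},
    {"tx": 0,"ty": 0,"tz": -0.002,"spin": 0}
  ]
}}

```text
t: 16.0
ee_pos: [514.9, 330.0, 32.3]
orientation: [-2.897, -1.214, -0.001]
ft_force: [-1.1, -0.5, 5.1]
width: 61.8
grasp_force: 30.0
```

>>> {"method": "apply_moves", "body": {
  "targets": [
    {"tx": 0,"ty": 0,"tz": 0,"spin": 0},
    {"tx": 0,"ty": 0,"tz": 0,"spin": 0},
    {"tx": 0,"ty": 0,"tz": 0,"spin": 0},
    {"tx": 0,"ty": 0,"tz": 0,"spin": 0},
    {"tx": 0,"ty": 0,"tz": 0,"spin": 0},
    {"tx": 0,"ty": 0,"tz": 0.015,"spin": 0},
    {"tx": 0,"ty": 0,"tz": 0.04,"spin": 0},
    {"tx": 0,"ty": 0,"tz": 0.07,"spin": 0}
  ],
  "gripper": -0.72
}}

```text
t: 16.8
ee_pos: [514.1, 329.3, 102.5]
orientation: [2.897, 1.214, -0.003]
ft_force: [-0.0, 0.1, 0.5]
width: 75.8
grasp_force: 0.0
```

>>> {"method": "apply_moves", "body": {
  "targets": [
    {"tx": 0,"ty": 0,"tz": 0.03,"spin": 0},
    {"tx": 0,"ty": 0,"tz": 0.06,"spin": 7},
    {"tx": -0.01,"ty": -0.006,"tz": 0.062,"spin": 15},
    {"tx": -0.025,"ty": -0.015,"tz": 0.062,"spin": 23},
    {"tx": -0.045,"ty": -0.028,"tz": 0.062,"spin": 31},
    {"tx": -0.065,"ty": -0.04,"tz": 0.062,"spin": 39},
    {"tx": -0.085,"ty": -0.052,"tz": 0.062,"spin": 47},
    {"tx": -0.1,"ty": -0.061,"tz": 0.062,"spin": 55}
  ]
}}

```text
t: 17.6
ee_pos: [413.4, 268.0, 164.6]
orientation: [2.002, 2.421, 0.001]
ft_force: [-0.5, 0.9, -0.1]
width: 75.5
grasp_force: 0.0
```

>>> {"method": "apply_moves", "body": {
  "targets": [
    {"tx": -0.015,"ty": -0.01,"tz": 0,"spin": 8},
    {"tx": -0.025,"ty": -0.015,"tz": 0,"spin": 16},
    {"tx": -0.0315,"ty": -0.0185,"tz": 0,"spin": 24},
    {"tx": -0.0315,"ty": -0.0185,"tz": 0,"spin": 31},
    {"tx": -0.0315,"ty": -0.0185,"tz": 0,"spin": 34.8},
    {"tx": -0.0315,"ty": -0.0185,"tz": 0,"spin": 34.8},
    {"tx": -0.0315,"ty": -0.0185,"tz": 0,"spin": 34.8},
    {"tx": -0.0315,"ty": -0.0185,"tz": 0,"spin": 34.8}
  ],
  "gripper": 0.27
}}

```text
t: 18.4
ee_pos: [383.2, 250.2, 164.0]
orientation: [1.197, 2.904, 0.001]
ft_force: [-0.7, 0.4, 0.1]
width: 31.9
grasp_force: 0.0
```

Run:
```python
from h import *
o=ctrl.get_obs();print({k:np.round(v,3) for k,v in o.items() if k in("t","qpos","ee_pos","orientation","width")})
a=ctrl.get_image("scene")[:,:,::-1][130:280,110:290]; b=ctrl.get_image("top")[:,:,::-1][120:270,120:300]
cv2.imwrite("pics/c6.png",cv2.resize(np.hstack([a,b]),None,fx=2.2,fy=2.2,interpolation=cv2.INTER_CUBIC))
for k,z in dict(case=18,handle=64,small_carton=18,patch_box=0).items():
  for c in("scene","top"):
    for r in ctrl.pinpoint(k,c)[:1]: print(k,c,r["score"],ground(c,r["uv"],z).round(1))
```

```text
{'t': np.float64(18.4), 'qpos': array([ 0.552,  0.267,  2.036, -0.   ,  0.838, -0.236]), 'ee_pos': array([383.222, 250.246, 164.046]), 'orientation': array([1.197e+00, 2.904e+00, 1.000e-03]), 'width': np.float64(31.852)}
case scene 0.58 [504.1 324.7  18. ]
case top 0.71 [519.6 326.8  18. ]
handle scene 0.82 [383.3 248.   64. ]
small_carton scene 0.55 [456.1 397.9  18. ]
small_carton top 0.71 [447.2 402.4  18. ]
patch_box scene 0.63 [589.5 218.7   0. ]
patch_box top 0.68 [592.7 218.8   0. ]
```

View pics/c6.png

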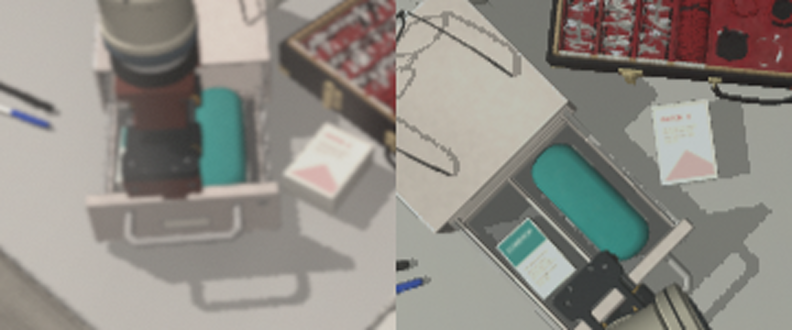

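The case lies flat, lengthwise and centred in the wide bay, and both cartons are undisturbed. Next I'll grip the handle and push the drawer home.

>>> {"method": "apply_moves", "body": {
  "targets": [
    {"tx": 0,"ty": 0,"tz": -0.02,"spin": 0},
    {"tx": 0,"ty": 0,"tz": -0.04,"spin": 0},
    {"tx": 0,"ty": 0,"tz": -0.06,"spin": 0},
    {"tx": 0,"ty": 0,"tz": -0.08,"spin": 0},
    {"tx": 0,"ty": 0,"tz": -0.095,"spin": 0},
    {"tx": 0,"ty": 0,"tz": -0.11,"spin": 0},
    {"tx": 0,"ty": 0,"tz": -0.118,"spin": 0},
    {"tx": 0,"ty": 0,"tz": -0.118,"spin": 0}
  ]
}}

```text
t: 19.7
ee_pos: [382.6, 249.8, 44.8]
orientation: [-1.195, -2.904, 0.003]
ft_force: [-0.3, -0.2, -0.4]
width: 32.0
grasp_force: 0.0
```

>>> {"method": "apply_moves", "body": {
  "targets": [
    {"tx": 0,"ty": 0,"tz": 0,"spin": 0},
    {"tx": 0,"ty": 0,"tz": 0,"spin": 0},
    {"tx": 0,"ty": 0,"tz": 0,"spin": 0},
    {"tx": 0,"ty": 0,"tz": 0,"spin": 0},
    {"tx": 0,"ty": 0,"tz": 0,"spin": 0},
    {"tx": 0,"ty": 0,"tz": 0,"spin": 0},
    {"tx": 0,"ty": 0,"tz": 0,"spin": 0},
    {"tx": 0,"ty": 0,"tz": 0,"spin": 0}
  ],
  "gripper": 1
}}

```text
t: 20.5
ee_pos: [383.4, 250.3, 46.2]
orientation: [1.195, 2.905, 0.001]
ft_force: [-0.8, -0.4, 6.7]
width: 9.1
grasp_force: 30.0
```

>>> {"method": "apply_moves", "body": {
  "targets": [
    {"tx": 0.001,"ty": 0.001,"tz": 0,"spin": 0},
    {"tx": 0.004,"ty": 0.004,"tz": 0,"spin": 0},
    {"tx": 0.009,"ty": 0.009,"tz": 0,"spin": 0},
    {"tx": 0.015,"ty": 0.015,"tz": 0,"spin": 0},
    {"tx": 0.022,"ty": 0.022,"tz": 0,"spin": 0},
    {"tx": 0.029,"ty": 0.0295,"tz": 0,"spin": 0},
    {"tx": 0.036,"ty": 0.0365,"tz": 0,"spin": 0},
    {"tx": 0.043,"ty": 0.044,"tz": 0,"spin": 0}
  ]
}}

```text
t: 21.3
ee_pos: [426.5, 294.4, 46.2]
orientation: [1.195, 2.905, 0.0]
ft_force: [0.5, -2.3, 5.4]
width: 9.2
grasp_force: 30.0
```

>>> {"method": "apply_moves", "body": {
  "targets": [
    {"tx": 0.007,"ty": 0.007,"tz": 0,"spin": 0},
    {"tx": 0.014,"ty": 0.0145,"tz": 0,"spin": 0},
    {"tx": 0.021,"ty": 0.0215,"tz": 0,"spin": 0},
    {"tx": 0.028,"ty": 0.0285,"tz": 0,"spin": 0},
    {"tx": 0.035,"ty": 0.0355,"tz": 0,"spin": 0},
    {"tx": 0.042,"ty": 0.043,"tz": 0,"spin": 0},
    {"tx": 0.049,"ty": 0.05,"tz": 0,"spin": 0},
    {"tx": 0.055,"ty": 0.056,"tz": 0,"spin": 0}
  ]
}}

```text
t: 22.1
ee_pos: [481.5, 350.6, 46.3]
orientation: [1.195, 2.905, 0.0]
ft_force: [-2.3, -1.2, 6.3]
width: 9.1
grasp_force: 30.0
```

>>> {"method": "apply_moves", "body": {
  "targets": [
    {"tx": 0.006,"ty": 0.006,"tz": 0,"spin": 0},
    {"tx": 0.011,"ty": 0.011,"tz": 0,"spin": 0},
    {"tx": 0.016,"ty": 0.016,"tz": 0,"spin": 0},
    {"tx": 0.02,"ty": 0.0205,"tz": 0,"spin": 0},
    {"tx": 0.0235,"ty": 0.024,"tz": 0,"spin": 0},
    {"tx": 0.026,"ty": 0.0265,"tz": 0,"spin": 0},
    {"tx": 0.0275,"ty": 0.028,"tz": 0,"spin": 0},
    {"tx": 0.028,"ty": 0.0285,"tz": 0,"spin": 0}
  ]
}}

```text
t: 22.9
ee_pos: [509.4, 379.1, 46.3]
orientation: [1.195, 2.905, 0.001]
ft_force: [-1.6, -0.9, 5.4]
width: 9.2
grasp_force: 30.0
```

>>> {"method": "apply_moves", "body": {
  "targets": [
    {"tx": 0.001,"ty": 0.001,"tz": 0,"spin": 0},
    {"tx": 0.002,"ty": 0.002,"tz": 0,"spin": 0},
    {"tx": 0.003,"ty": 0.003,"tz": 0,"spin": 0},
    {"tx": 0.004,"ty": 0.004,"tz": 0,"spin": 0},
    {"tx": 0.005,"ty": 0.005,"tz": 0,"spin": 0},
    {"tx": 0.006,"ty": 0.006,"tz": 0,"spin": 0},
    {"tx": 0.006,"ty": 0.006,"tz": 0,"spin": 0},
    {"tx": 0.006,"ty": 0.006,"tz": 0,"spin": 0}
  ]
}}

```text
t: 23.7
ee_pos: [511.9, 381.8, 46.1]
orientation: [-1.193, -2.902, 0.012]
ft_force: [-11.2, -11.3, 18.7]
width: 9.0
grasp_force: 30.0
```

>>> {"method": "apply_moves", "body": {
  "targets": [
    {"tx": -0.001,"ty": -0.001,"tz": 0,"spin": 0},
    {"tx": -0.002,"ty": -0.002,"tz": 0,"spin": 0},
    {"tx": -0.002,"ty": -0.002,"tz": 0,"spin": 0},
    {"tx": -0.002,"ty": -0.002,"tz": 0,"spin": 0},
    {"tx": -0.002,"ty": -0.002,"tz": 0,"spin": 0},
    {"tx": -0.002,"ty": -0.002,"tz": 0,"spin": 0},
    {"tx": -0.002,"ty": -0.002,"tz": 0,"spin": 0},
    {"tx": -0.002,"ty": -0.002,"tz": 0,"spin": 0}
  ]
}}

```text
t: 24.5
ee_pos: [512.0, 381.8, 46.2]
orientation: [-1.195, -2.904, 0.004]
ft_force: [-3.9, -5.0, 10.7]
width: 9.1
grasp_force: 30.0
```

>>> {"method": "apply_moves", "body": {
  "targets": [
    {"tx": -0.002,"ty": -0.002,"tz": 0,"spin": 0},
    {"tx": -0.002,"ty": -0.002,"tz": 0,"spin": 0},
    {"tx": -0.002,"ty": -0.002,"tz": 0,"spin": 0},
    {"tx": -0.002,"ty": -0.002,"tz": 0,"spin": 0},
    {"tx": -0.002,"ty": -0.002,"tz": 0.02,"spin": 0},
    {"tx": -0.002,"ty": -0.002,"tz": 0.05,"spin": 0},
    {"tx": -0.002,"ty": -0.002,"tz": 0.085,"spin": 0},
    {"tx": -0.002,"ty": -0.002,"tz": 0.12,"spin": 0}
  ],
  "gripper": 0.3
}}

```text
t: 25.3
ee_pos: [510.9, 380.5, 166.5]
orientation: [-1.195, -2.905, 0.001]
ft_force: [1.5, -0.3, 0.7]
width: 30.9
grasp_force: 0.0
```

>>> {"method": "apply_moves", "body": {
  "targets": [
    {"tx": -0.01,"ty": -0.01,"tz": 0.02,"spin": 0},
    {"tx": -0.03,"ty": -0.03,"tz": 0.04,"spin": 0},
    {"tx": -0.05,"ty": -0.06,"tz": 0.05,"spin": 0},
    {"tx": -0.07,"ty": -0.09,"tz": 0.05,"spin": 0},
    {"tx": -0.09,"ty": -0.12,"tz": 0.05,"spin": 0},
    {"tx": -0.1,"ty": -0.15,"tz": 0.05,"spin": 0},
    {"tx": -0.1,"ty": -0.17,"tz": 0.05,"spin": 0},
    {"tx": -0.1,"ty": -0.17,"tz": 0.05,"spin": 0}
  ]
}}

```text
t: 26.1
ee_pos: [410.6, 209.0, 215.8]
orientation: [1.198, 2.904, -0.001]
ft_force: [0.7, 0.7, -0.8]
width: 30.7
grasp_force: 0.0
```

Run:
```python
from h import *
o=ctrl.get_obs();print({k:np.round(v,3) for k,v in o.items() if k in("t","ee_pos","width","ft_force")})
a=ctrl.get_image("scene")[:,:,::-1][90:240,110:290]; b=ctrl.get_image("top")[:,:,::-1][100:250,70:250]
cv2.imwrite("pics/c7.png",cv2.resize(np.hstack([a,b]),None,fx=2.2,fy=2.2,interpolation=cv2.INTER_CUBIC))
for c in("scene","top"):
    for r in ctrl.pinpoint("handle",c)[:1]: print(c,r["score"],ground(c,r["uv"],64).round(1))
```

```text
{'t': np.float64(26.1), 'ee_pos': array([410.595, 209.003, 215.816]), 'ft_force': array([ 0.664,  0.685, -0.778]), 'width': np.float64(30.687)}
scene 0.87 [506.1 379.5  64. ]
top 0.82 [519.5 391.4  64. ]
```

View pics/c7.png

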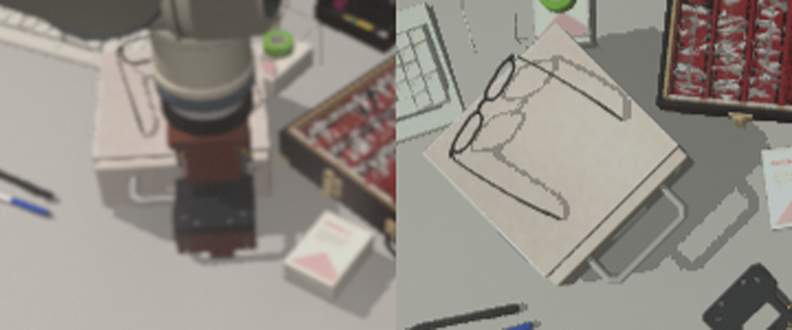

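The top view shows the drawer shut flush, with the panel seam running from (555,280) to (685,155) in the crop, and the arm clear of everything.

```bash
python3 -c "
from workcell import ctrl
print(ctrl.close_job())"
```

```text
the job is handed in; nothing more can be done
None
```

The teal case is lying flat, lid up and lengthwise in the wide bay, and the drawer is fully home; I handed the job in at about 26 s of robot time. The small carton was still in the narrow bay just before I shut the drawer, and the white carton was not touched; the one oddity was a brief 68 N wrist-force reading as the open fingers came down on the case, under the 120 N limit and gone once they closed, cause not established.

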